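# Unlock a pull-out tote tray and draw it out

## Task

Unlock the pull-out tray and draw it out for packing: pull the lock's spring collar straight up, turn it about a sixth of a turn either way and let it down so that it stays parked up, then pull the tray by its handle all the way out to its stop. The tote stays standing in the tray, the collar is left parked, and the other things on the bench are left where they are.

Things in the scene. Friction and masses are not known exactly. Their poses are not given: they have to be found in the camera images.
- pullout: Fixed frame of a pull-out tote tray, grey painted steel, 410 mm deep (x), 256 mm wide (y), bolted to the bench. Origin on the bench under the middle of the closed tray's handle bar; +x points into the unit, away from the robot, z up; the tray pulls out to -x. The lock stands on a bracket at the unit's right front corner, its vertical axis at x = 20, y = -132 mm, the bracket reaching y = -176 mm.
- collar_grip (a point): Mid-grip of the lock's dark knurled spring collar, on its vertical axis, 103 mm above the bench when down; it rises with the collar. The collar is a cylinder 44 mm across, reaching 23 mm above and below this point, free all round; under it is a castellated zinc housing 34 mm across. A scribed line on top shows how its cross key lies.
- lock_lift (a joint): How far the collar and its locking pin are lifted (m): 0 down, 0.013 parked in a rest notch, 0.016 on the housing's top, 0.026 upper stop. A spring pulls it down, 6 N at 0 and 13 N at 0.024. Its key is 16 mm deep in a slot, so it turns only when lifted more: 19 to 24 mm is clear. Above 0.010 the pin is out of the tray. Let go over the slot it springs back down.
- collar (a joint): Turn of the collar (rad), positive anticlockwise from above: 0 as it lies in the slot; once lifted it turns easily either way to stops at +1.3 and -1.3. At +1.05 and -1.05 (60 degrees) are rest notches 3 mm deep: let down there it stays parked up by itself.
- tray (a joint): How far the tray is pulled out (m): 0 closed, 0.12 at its stop. Locked, it moves only a few mm. Once free it runs on slides with about 3 N of drag and stays where it is left.
- tray_handle (a point): Middle of the tray's bow handle bar, 72 mm above the bench, moving with the tray. The dark round bar is 12 mm thick and lies level along the unit's y, 110 mm between its two upright legs; below it are 42 mm of clear space down to the tray's deck. Free in front, and for 80 mm behind, up to the tote.
- tote_place (a point): Point on the tray's deck where the middle of the tote's front edge belongs, just behind a low lip; moves with the tray.
- tote: The grey plastic tote standing loose in the tray between its lips: 280 x 190 mm, 70 mm high (rim 94 mm above the bench), holding a black power adapter and a small carton. Origin under the middle of its front edge (nearest the handle), +x along its length.
- tape_roll: Bystander: a roll of brown packing tape lying flat, 104 mm across, 48 mm high; origin under its centre.
- camera: Bystander: a small camera on a dark steel foot 75 x 60 mm, 115 mm high; origin under the foot's centre.
- mallet: Bystander: a rubber mallet lying down, 265 mm long, wooden handle to its -x, black head 58 mm thick at x = +85 mm; origin on the table under it.
- router: Bystander: a white network router 110 x 170 x 32 mm with two upright antennas 160 mm high; origin under its centre.
- beam_clip: Bystander: a zinc-plated steel angle bracket 120 mm long, 45 mm high; origin under its centre.

How it is judged:
By the outcome, as a careful person would: the job done as asked, in the order asked, and still so for the second after the job is handed in, with the robot touching nothing.
It also fails if it takes over 48 s, if anything falls off the work surface, if the arm or the gripper's body presses on something with over 40 N, if the wrist force passes 120 N, or if a joint passes its speed limit or range.

## Robot

A 6-joint arm with a two-finger parallel gripper is mounted at the origin on the work surface. World frame = base frame: x ahead of the robot, y to its left, z up, the work surface at z = 0. Lengths are in m, angles in rad, forces in N, time in s.
With the tool pointing down it reaches from about 0.3 to 0.875 m from the base axis. Payload 6.4 kg.
Tool frame: the origin (TCP) lies midway between the tips of the shut fingers; the grasp point (between the pads) lies 19 mm behind it (ctrl.tcp_to_grasp is the distance from the TCP to the grasp point, in m); z points along the fingers, y is the direction in which the jaws open and shut (so a half turn about z gives the same grasp; the last joint's range is limited). The gripper opens to 85 mm and grips with 20 to 120 N. Pads are 22 mm wide; open, the fingers measure 114 mm over their backs; the gripper's body (76 mm by 85 mm) begins 54 mm behind the grasp point. The pads swing forward as they close: fully open they stand 13 mm farther back than shut.
Start: joints at [1.069, 0.181, 1.607, -0, 1.354, -0.206], TCP at [0.168, 0.55, 0.231] pointing down, gripper open.
Joint ranges: [-2.99, 2.99], [-0.89, 2.07], [0.3, 2.58], [-1.14, 4.28], [0, 2.63], [-3.12, 3.12]. Speed limits (rad/s): [2.57, 2.57, 3.01, 3.14, 3.14, 3.14].

## Interface

Orientations are given as a unit quaternion [w, x, y, z].
In Python, from bench import monitor, imaging, order, spotter, ctrl gives the robot as it stands.
- The arm moves only by the shell command python3 -m pendant 'ROWS'. ROWS is JSON, a list that holds one entry, the list of rows, each a list of 5 numbers: the shift along the world's x, y, z in mm, then the turn about the world's z in degrees, then the finger opening in mm, from 0 to 85.4. A call has 1 to 8 rows; each row shifts and turns the commanded pose from where the row before left it; what a row does not reach is not made up. A row lasts 1/8 s, in which the tool goes at most 62.5 mm and 10.7 degrees, less where a joint would pass 70% of its speed; a pose out of reach is approached as far as the arm can. A call with a gripper value outside its range is refused whole. The fingers move at their own pace and stop on an object; the grip force is fixed at half the most. Time passes only in rows, so rows that do not move let the fingers close. It gives the time, the measured TCP pose, the force and the opening at its end, in the units of the state.
- monitor.get_obs(): the state, without advancing time (a new reading comes with each control period).
- imaging.camera(name): name is "side" or "top"; returns a dict with "img" (420x560x3 uint8, red, green, blue), "vfov" (degrees; the focal length in pixels is half the picture's height over the tangent of half this angle, whatever the lens; pixels are square), "cx", "cy" (the principal point, pixels), "origin" and "orientation" of the camera in the world. Camera axes: x right, y down, z forward; pixel columns grow to the right and rows downward; lengths in m; the calibration is good to about 2 mm. A picture is of the moment at which its call begins. There is no depth.
- order.hand_in(): hands the job in, once; it reports no verdict.
Trained networks look in the newest picture that a camera, given by its name, has taken for a name from the list of things; names that differ only in an ending like _2 or _b are one class to them, and where a whole thing is asked for, a point or a joint stands for the part that bears it (a point fixed in the world has none). Each returns a list of dicts, best first, with "confidence" (0 to 1); they miss things now and then, are a little off and sometimes report something else, mostly with a low value. They report only what shows in the picture. A call takes as long as a camera call.
- spotter.recognise(camera, thing): "at" ([x, y, z] in m, in the coordinates of the camera as it stood for that picture, good to about 4 mm: the middle of the surface that is visible of it).
- spotter.tip_of(camera, thing): "at" ([x, y, z] in m, in the coordinates of the camera as it stood for that picture, good to about 4 mm: a listed point, or the origin of a listed thing).
The state is a dict: "time_s": time; "q": joint angles; "dq": joint speeds; "joint_efforts": joint torques, N m; "eef_pos": TCP position; "eef_rot": TCP orientation; "wrist_force": force on the tool from outside, world axes, zero at the start; "torque": the same for the moment, N m; "opening": opening from 0.0 (shut) to 1.0 (fully open).
Only numpy, scipy, OpenCV 4.12 (cv2) and the standard library are available. Lean on these libraries where they do the work, as an engineer would, in place of code of your own. Each camera call takes 0.05 s, during which the arm holds its last target. There are 200 camera calls.

## Working session

There is one attempt and no reset: what is moved stays moved. The work goes in short steps, Python scripts to look and compute and a shell command to move; the robot and the scene stay as the last step left them, time stands still between calls to the robot, and variables do not carry over. Pictures are saved under pics/ and viewed, about 8 in all and at most 12, crops included, and the job is handed in when it is done.

```bash
mkdir -p pics
cat > h.py <<'E'
from bench import monitor, imaging, order, spotter, ctrl
import numpy as np, cv2
from scipy.spatial.transform import Rotation as R
def look(n,f=None):
    c=imaging.camera(n)
    if f: cv2.imwrite('pics/'+f,c['img'][:,:,::-1])
    return c
def rot(c):
    o=np.array(c['orientation'],float)
    return R.from_quat(o[[1,2,3,0]]) if o.size==4 else R.from_matrix(o)
def w(c,p): return rot(c).apply(p)+np.array(c['origin'])
def px(c,p):
    q=rot(c).inv().apply(np.array(p)-c['origin']); f=c['img'].shape[0]/2/np.tan(np.radians(c['vfov']/2))
    return q[:2]/q[2]*f+[c['cx'],c['cy']]
def ray(c,uv,z):
    f=c['img'].shape[0]/2/np.tan(np.radians(c['vfov']/2))
    d=rot(c).apply([(uv[0]-c['cx'])/f,(uv[1]-c['cy'])/f,1]); o=np.array(c['origin']); return o+d*(z-o[2])/d[2]
E
python3 - <<'E'
from h import *
np.set_printoptions(precision=4,suppress=True)
print(monitor.get_obs())
for n in('top','side'):
    c=look(n,n+'0.png'); print(n,c['origin'],c['vfov'],c['orientation'])
    for t in('pullout','collar_grip','tray_handle','tote_place','tote','tape_roll','camera','mallet','router','beam_clip'):
        r=spotter.tip_of(n,t)[:2]
        print(t,[(w(c,x['at']),round(x['confidence'],2),px(c,w(c,x['at'])).round()) for x in r])
E
```

```text
{'time_s': 0.0, 'q': array([ 1.0687,  0.1815,  1.608 , -0.    ,  1.3538, -0.2063]), 'dq': array([-0.0001,  0.0001,  0.    ,  0.001 , -0.0003, -0.0015]), 'joint_efforts': array([ -0.0003, -44.4894, -35.1333,  -0.0002,   0.0095,   0.    ]), 'eef_pos': array([0.1673, 0.5496, 0.2304]), 'eef_rot': array([-0.0003,  0.1473,  0.9891, -0.0008]), 'wrist_force': array([-0.2886,  0.116 , -0.8432]), 'torque': array([-0.0509,  0.0068, -0.0236]), 'opening': 1.001891742348478}
top [0.3716 0.0679 1.6586] 44.114826349489135 [-0.0354  0.7146 -0.6971  0.0457]
pullout [(array([0.6003, 0.0758, 0.0021]), 0.9, array([273., 203.])), (array([ 0.7149,  0.2982, -0.0034]), 0.44, array([205., 167.]))]
collar_grip [(array([ 0.6215, -0.0567,  0.1062]), 0.61, array([317., 192.]))]
tray_handle [(array([0.6062, 0.0803, 0.073 ]), 0.59, array([271., 198.]))]
tote_place [(array([0.6959, 0.0738, 0.0261]), 0.77, array([274., 172.])), (array([0.3405, 0.32  , 0.0018]), 0.55, array([194., 282.]))]
tote [(array([0.6984, 0.0747, 0.0246]), 0.87, array([274., 172.]))]
tape_roll [(array([ 0.7138,  0.2973, -0.0027]), 0.56, array([2
[... 359 characters left out ...]
0.001 ]), 0.57, array([301., 209.]))]
collar_grip [(array([ 0.6204, -0.052 ,  0.099 ]), 0.72, array([325., 217.]))]
tray_handle [(array([0.5999, 0.0795, 0.0711]), 0.56, array([301., 194.]))]
tote_place [(array([0.6936, 0.0788, 0.0211]), 0.76, array([327., 196.]))]
tote [(array([0.7006, 0.0727, 0.0212]), 0.76, array([330., 197.]))]
tape_roll [(array([ 0.7124,  0.2977, -0.0031]), 0.63, array([306., 157.]))]
camera [(array([ 0.6606, -0.2103,  0.0023]), 0.84, array([358., 273.]))]
mallet [(array([ 0.3972, -0.4145,  0.0035]), 0.82, array([301., 374.]))]
router [(array([0.451 , 0.51  , 0.0007]), 0.85, array([222., 139.]))]
beam_clip [(array([ 0.3393,  0.3207, -0.0016]), 0.83, array([206., 180.]))]
```

```bash
ls .
```

```text
h.py
pics
```

View pics/top0.png

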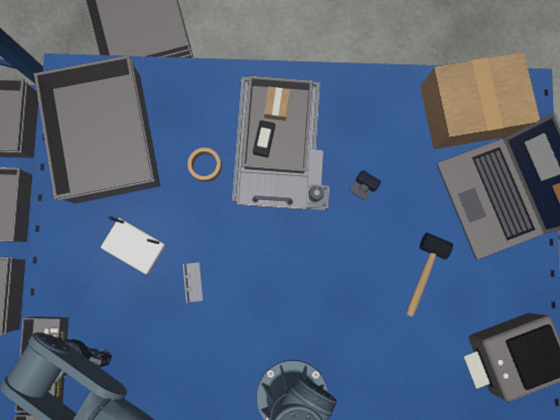

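View pics/side0.png

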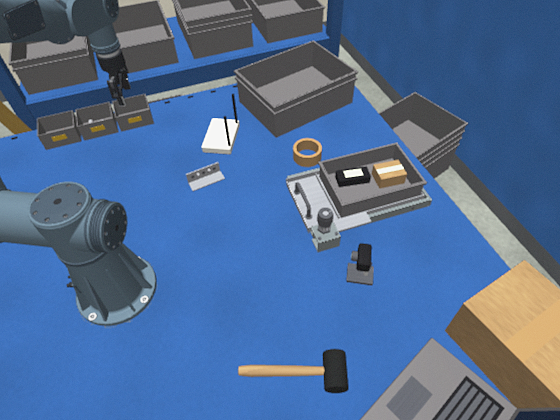

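The top view shows the tray at about (275,145), the collar at (317,192) and the handle at (271,198). The side view agrees, with the collar at (325,217). The network fixes also fit the given heights. I'll enlarge a crop to get the unit's yaw.

Run:
```python
from h import *
c=look('top'); cv2.imwrite('pics/crop1.png',cv2.resize(c['img'][70:220,225:340,::-1],None,fx=4,fy=4,interpolation=cv2.INTER_CUBIC))
for p in [(.621,-.0545,.126),(.603,.0785,.072),(.603,.1335,.072),(.603,.0235,.072)]: print(p,((px(c,p)-[225,70])*4+1.5).round())
```

```text
(0.621, -0.0545, 0.126) [367. 488.]
(0.603, 0.0785, 0.072) [189. 517.]
(0.603, 0.1335, 0.072) [118. 515.]
(0.603, 0.0235, 0.072) [261. 519.]
```

View pics/crop1.png

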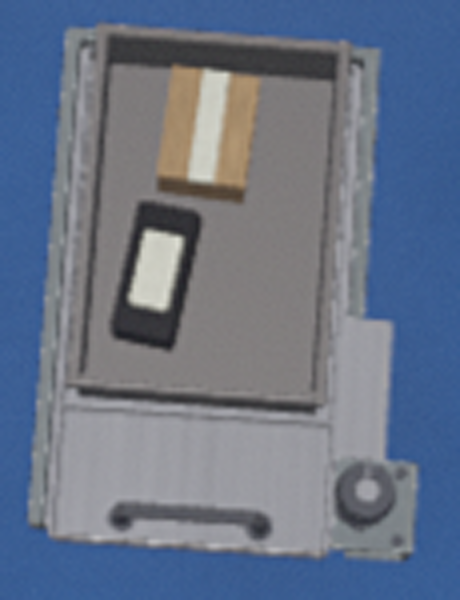

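```bash
python3 -m pendant '[[[28,-38,5,-1,85],[28,-38,0,-2,85],[28,-38,0,-2,85],[28,-38,0,-2,85],[28,-38,0,-2,85],[28,-38,0,-2,85],[28,-38,0,-2,85],[28,-38,0,0,85]]]'
```

```text
time_s: 2.15
eef_pos: [0.3924, 0.2447, 0.2366]
eef_rot: [0.0, 0.259, 0.966, 0.0]
wrist_force: [0.4, 0.7, 1.2]
opening: 0.99
```

The crop shows the handle from (122,515) to (260,523), so the unit's yaw is about -2°. The collar's top is at (368,488), which matches the predicted (0.620, -0.054). Next I go over the collar with the jaw axis at 60°.

```bash
python3 -m pendant '[[[30,-40,0,0,85],[32,-42,-5,0,85],[32,-42,-10,0,85],[32,-42,-10,0,85],[32,-42,-10,0,85],[32,-42,-10,0,85],[28,-36,0,0,85],[9.6,-12.7,0,0,85]]]'; python3 -m pendant '[[[0,0,0,0,85]]]'
python3 - <<'E'
from h import *
for n in('side','top'):
    c=look(n)
    o=monitor.get_obs();print(o['eef_pos'],o['wrist_force'])
    if n=='side':
        u=px(c,(.62,-.054,.12)).astype(int); print(u)
        cv2.imwrite('pics/side2.png',cv2.resize(c['img'][u[1]-70:u[1]+50,u[0]-80:u[0]+80,::-1],None,fx=4,fy=4,interpolation=cv2.INTER_CUBIC))
    for t in('collar_grip','tray_handle'):
        print(n,t,[(w(c,x['at']),x['confidence']) for x in spotter.tip_of(n,t)[:1]])
E
```

```text
time_s: 3.15
eef_pos: [0.6202, -0.055, 0.1909]
eef_rot: [0.0, 0.26, 0.966, -0.0]
wrist_force: [-0.6, 0.8, -0.7]
opening: 0.995
time_s: 3.28
eef_pos: [0.6192, -0.0531, 0.191]
eef_rot: [-0.0, 0.259, 0.966, 0.0]
wrist_force: [-0.3, 0.2, 0.3]
opening: 0.995
[ 0.61872881 -0.05205229  0.19108274] [-0.69546953  0.37895892 -0.02284032]
[325 213]
side collar_grip [(array([ 0.6225327 , -0.05142008,  0.09752988]), 0.48)]
side tray_handle [(array([0.59934146, 0.07951282, 0.06979398]), 0.95)]
[ 0.61856812 -0.0511625   0.19148331] [ 0.64262582 -0.00632141 -0.6925178 ]
top collar_grip [(array([ 0.62256365, -0.05675479,  0.10603294]), 0.58)]
top tray_handle [(array([0.60738359, 0.08133131, 0.07407537]), 0.74)]
```

View pics/side2.png

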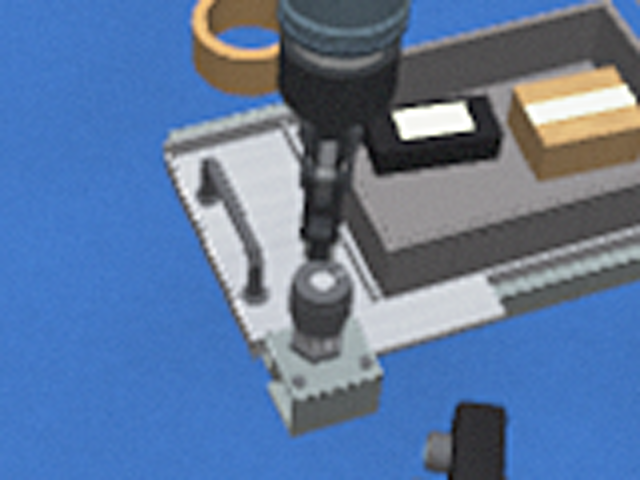

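The side crop shows the gripper above and just behind the collar (top at (322,280)), with the collar free all round. I'll descend with a small xy correction.

```bash
python3 -m pendant '[[[2.5,-2.5,-20,0,85],[0,0,-30,0,85],[0,0,-30,0,85],[0,0,-20,0,85],[0,0,-9,0,85],[0,0,0,0,85]]]'
```

```text
time_s: 4.32
eef_pos: [0.6216, -0.0551, 0.0818]
eef_rot: [-0.0, 0.258, 0.966, 0.0]
wrist_force: [0.3, -0.6, 0.6]
opening: 0.998
```

```bash
python3 -m pendant '[[[0,0,0,0,50],[0,0,0,0,46],[0,0,0,0,44],[0,0,0,0,40]]]'; python3 -m pendant '[[[0,0,0,0,20],[0,0,0,0,20],[0,0,0,0,20]]]'
```

```text
time_s: 4.82
eef_pos: [0.6225, -0.0551, 0.0834]
eef_rot: [0.001, 0.258, 0.966, 0.0]
wrist_force: [-0.9, 3.0, 5.3]
opening: 0.504
time_s: 5.2
eef_pos: [0.6225, -0.0551, 0.0834]
eef_rot: [0.001, 0.258, 0.966, 0.0]
wrist_force: [0.0, 1.3, 5.1]
opening: 0.501
```

```bash
python3 -m pendant '[[[0,0,5,0,20],[0,0,6,0,20],[0,0,6,0,20],[0,0,4,0,20],[0,0,0,0,20],[0,0,0,0,20]]]'
```

```text
time_s: 5.95
eef_pos: [0.622, -0.055, 0.1015]
eef_rot: [0.0, 0.259, 0.966, 0.0]
wrist_force: [8.6, 0.4, -12.5]
opening: 0.503
```

```bash
python3 -m pendant '[[[0,0,2.5,0,20],[0,0,0,0,20],[0,0,0,0,20]]]'
python3 - <<'E'
from h import *
for n in('side','top'):
    c=look(n)
    if n=='side':
        u=px(c,(.62,-.054,.12)).astype(int)
        cv2.imwrite('pics/side3.png',cv2.resize(c['img'][u[1]-30:u[1]+40,u[0]-40:u[0]+40,::-1],None,fx=7,fy=7,interpolation=cv2.INTER_CUBIC))
    print(n,[(w(c,x['at']),x['confidence']) for x in spotter.tip_of(n,'collar_grip')[:1]])
print(monitor.get_obs()['eef_pos'])
E
```

```text
time_s: 6.32
eef_pos: [0.622, -0.055, 0.1038]
eef_rot: [0.0, 0.259, 0.966, 0.0]
wrist_force: [9.2, 0.7, -13.7]
opening: 0.501
side [(array([ 0.62225169, -0.05255266,  0.12010262]), 0.64)]
top [(array([0.60164012, 0.07642645, 0.00079239]), 0.61)]
[ 0.62204258 -0.05496235  0.10379396]
```

View pics/side3.png

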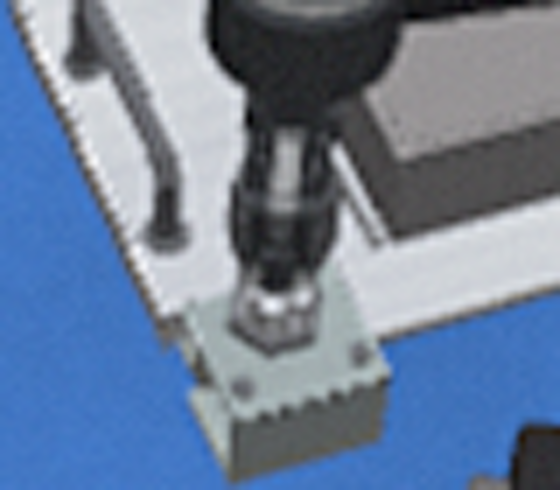

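The side crop shows the collar raised clear of the housing, whose castellations are visible at (270,310). The network puts the lift at about 21 mm and the TCP at 20.4 mm, so both are in the clear band. Now I turn it -60°.

```bash
python3 -m pendant '[[[1,0,0.5,-10,20],[0,0,0,-10,20],[0,0,0,-10,20],[0,0,0,-10,20],[0,0,0,-10,20],[0,0,0,-10,20],[0,0,0,0,20],[0,0,0,0,20]]]'; python3 -c "
from h import *
o=monitor.get_obs();print(o['torque'],o['q'][5],np.degrees(o['q'][0]-o['q'][5]))"
```

```text
time_s: 7.52
eef_pos: [0.6216, -0.0554, 0.1044]
eef_rot: [-0.001, 0.706, 0.708, -0.001]
wrist_force: [2.4, -2.2, -13.7]
opening: 0.502
[-0.59485628 -0.67224544  0.020517  ] -0.28044054058435847 0.11705926101884014
```

```bash
python3 -m pendant '[[[0,0,-4,0,20],[0,0,-1.5,0,20],[0,0,0,0,20],[0,0,0,0,20]]]';python3 -m pendant '[[[0,0,-1,0,20],[0,0,-1,0,20],[0,0,0,0,20],[0,0,0,0,20]]]';python3 -m pendant '[[[0,0,-1,0,20],[0,0,-1,0,20],[0,0,0,0,20],[0,0,0,0,20]]]'
```

```text
time_s: 8.02
eef_pos: [0.6217, -0.0553, 0.1004]
eef_rot: [-0.001, 0.707, 0.707, -0.001]
wrist_force: [-2.6, -4.7, -12.5]
opening: 0.5
time_s: 8.52
eef_pos: [0.6217, -0.0553, 0.0985]
eef_rot: [-0.001, 0.707, 0.708, -0.001]
wrist_force: [-2.7, -3.3, -12.2]
opening: 0.496
time_s: 9.02
eef_pos: [0.6218, -0.0553, 0.0967]
eef_rot: [-0.001, 0.707, 0.707, -0.001]
wrist_force: [-2.1, -3.7, -12.1]
opening: 0.502
```

```bash
python3 -m pendant '[[[0,0,-1,0,20],[0,0,0,0,20],[0,0,0,0,20]]]';python3 -m pendant '[[[0,0,-1,0,20],[0,0,0,0,20],[0,0,0,0,20]]]';python3 -m pendant '[[[0,0,-1,0,20],[0,0,0,0,20],[0,0,0,0,20]]]'
```

```text
time_s: 9.4
eef_pos: [0.6218, -0.0553, 0.0961]
eef_rot: [-0.001, 0.707, 0.708, -0.001]
wrist_force: [-4.9, -3.6, -8.5]
opening: 0.501
time_s: 9.78
eef_pos: [0.6218, -0.0553, 0.096]
eef_rot: [-0.001, 0.707, 0.708, -0.001]
wrist_force: [-7.0, -4.2, -2.5]
opening: 0.502
time_s: 10.15
eef_pos: [0.6219, -0.0553, 0.0959]
eef_rot: [-0.001, 0.707, 0.708, -0.001]
wrist_force: [-9.3, -3.8, 3.3]
opening: 0.506
```

The collar seated at about 12.5 mm of lift, which is notch depth rather than the 16 mm of the housing top. I'll release it and go up.

```bash
python3 -m pendant '[[[0,0,0.5,0,46],[0,0,0,0,60],[0,0,0,0,85],[0,0,0,0,85],[0,0,0,0,85],[0,0,25,0,85],[0,0,40,0,85],[0,0,40,0,85]]]'
python3 -m pendant '[[[-11,66,0,-2,85],[-8,60,0,0,85],[0,0,0,0,85]]]'
python3 - <<'E'
from h import *
for n in('side','top'):
    c=look(n)
    if n=='side':
        u=px(c,(.62,-.054,.12)).astype(int)
        cv2.imwrite('pics/side4.png',cv2.resize(c['img'][u[1]-60:u[1]+50,u[0]-80:u[0]+80,::-1],None,fx=4.5,fy=4.5,interpolation=cv2.INTER_CUBIC))
    for t in('collar_grip','tray_handle'): print(n,t,[(w(c,x['at']),x['confidence']) for x in spotter.tip_of(n,t)[:1]])
print(monitor.get_obs()['eef_pos'])
E
```

```text
time_s: 11.15
eef_pos: [0.6225, -0.0551, 0.2001]
eef_rot: [-0.0, 0.707, 0.707, -0.0]
wrist_force: [-0.1, -0.3, 0.6]
opening: 0.996
time_s: 11.52
eef_pos: [0.6035, 0.0706, 0.1994]
eef_rot: [-0.0, 0.717, 0.697, 0.0]
wrist_force: [-0.1, -0.3, -1.0]
opening: 0.996
side collar_grip [(array([0.69328193, 0.07313445, 0.01864708]), 0.73)]
side tray_handle [(array([0.60044322, 0.08062773, 0.07134419]), 0.9)]
top collar_grip [(array([ 0.61966076, -0.056618  ,  0.11898495]), 0.51)]
top tray_handle [(array([0.60695958, 0.08048501, 0.07182281]), 0.9)]
[0.60470593 0.06512034 0.1991578 ]
```

View pics/side4.png

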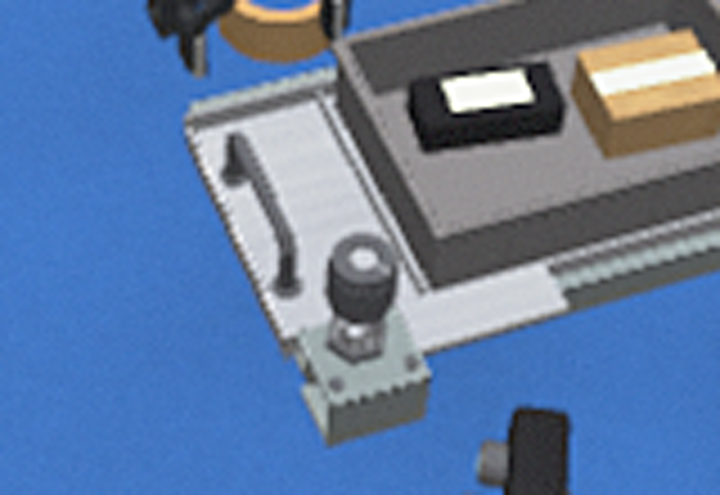

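The side crop shows the collar standing up at (362,275), with a gap to the housing and nothing touching it. It is parked. Now the handle.

```bash
python3 -m pendant '[[[0,4,-20,0,50],[0,5,-30,0,50],[0,0,-35,0,50],[0,0,-30,0,50],[0,0,-20,0,50],[0,0,-10,0,50],[0,0,0,0,50]]]'; python3 -m pendant '[[[0,0,0,0,50]]]'
```

```text
time_s: 12.7
eef_pos: [0.6043, 0.0754, 0.0538]
eef_rot: [-0.0, 0.719, 0.695, -0.0]
wrist_force: [0.6, -0.5, 0.7]
opening: 0.587
time_s: 12.82
eef_pos: [0.6054, 0.0754, 0.0555]
eef_rot: [0.001, 0.719, 0.695, 0.001]
wrist_force: [0.1, -0.2, 0.9]
opening: 0.579
```

```bash
python3 -m pendant '[[[0,0,-1,0,30],[0,0,0,0,20],[0,0,0,0,14],[0,0,0,0,11],[0,0,0,0,0],[0,0,0,0,0]]]'; python3 -m pendant '[[[-4,0,0,0,0],[-8,0.3,0,0,0],[-10,0.3,0,0,0],[-10,0.4,0,0,0],[0,0,0,0,0]]]'
```

```text
time_s: 13.58
eef_pos: [0.6051, 0.0755, 0.054]
eef_rot: [0.0, 0.719, 0.695, 0.0]
wrist_force: [0.5, 0.1, 5.8]
opening: 0.116
time_s: 14.2
eef_pos: [0.571, 0.0768, 0.0539]
eef_rot: [-0.001, 0.719, 0.695, -0.0]
wrist_force: [-1.9, 1.9, 10.4]
opening: 0.117
```

```bash
python3 -m pendant '[[[-8,0.3,0,0,0],[-12,0.4,0,0,0],[-12,0.4,0,0,0],[-12,0.4,0,0,0],[-12,0.4,0,0,0],[-12,0.4,0,0,0],[-8,0.3,0,0,0],[-3,0,0,0,0]]]'; python3 -m pendant '[[[-3,0,0,0,0],[-3,0,0,0,0],[0,0,0,0,0]]]'; python3 -m pendant '[[[-2,0,0,0,0],[0,0,0,0,0],[0,0,0,0,0]]]'
```

```text
time_s: 15.2
eef_pos: [0.4932, 0.08, 0.054]
eef_rot: [0.0, 0.719, 0.695, 0.001]
wrist_force: [3.7, 6.4, 7.5]
opening: 0.122
time_s: 15.58
eef_pos: [0.4871, 0.0802, 0.0539]
eef_rot: [-0.0, 0.719, 0.695, 0.001]
wrist_force: [2.0, 6.6, 10.5]
opening: 0.116
time_s: 15.95
eef_pos: [0.487, 0.0802, 0.054]
eef_rot: [0.001, 0.719, 0.695, 0.002]
wrist_force: [8.7, 8.5, 3.6]
opening: 0.117
```

```bash
python3 -m pendant '[[[-2,0,0,0,0],[0,0,0,0,0],[0,0,0,0,0]]]'; python3 -m pendant '[[[-2,0,0,0,0],[0,0,0,0,0],[0,0,0,0,0]]]'
```

```text
time_s: 16.32
eef_pos: [0.487, 0.0802, 0.054]
eef_rot: [0.002, 0.719, 0.695, 0.004]
wrist_force: [16.8, 8.6, -7.0]
opening: 0.119
time_s: 16.7
eef_pos: [0.487, 0.0802, 0.0541]
eef_rot: [0.004, 0.719, 0.694, 0.006]
wrist_force: [25.0, 9.9, -16.5]
opening: 0.113
```

It's hard at the stop: the position stays fixed while the force climbs. I'll relax the pull, release and rise.

```bash
python3 -m pendant '[[[2,0,0,0,0],[2,0,0,0,0],[0.5,0,0,0,0],[0,0,0,0,0]]]'; python3 -m pendant '[[[0,0,0,0,16],[0,0,0,0,30],[0,0,0,0,50],[0,0,0,0,50],[0,0,0,0,50],[0,0,20,0,50],[0,0,40,0,50],[0,0,40,0,50]]]';  python3 -m pendant '[[[-20,30,40,0,50],[-30,50,20,0,50],[-30,50,0,0,50],[0,50,0,0,50],[0,50,0,0,50],[0,0,0,0,50],[0,0,0,0,50]]]'
python3 - <<'E'
from h import *
for n in('side','top'):
    c=look(n)
    sl=(slice(130,270),slice(220,420)) if n=='side' else (slice(60,250),slice(170,390))
    cv2.imwrite(f'pics/{n}5.png',cv2.resize(c['img'][sl][:,:,::-1],None,fx=3,fy=3,interpolation=cv2.INTER_CUBIC))
    for t in('collar_grip','tray_handle','tote','tote_place','pullout','tape_roll','beam_clip'): print(n,t,[(w(c,x['at']).round(4),x['confidence']) for x in spotter.tip_of(n,t)[:1]])
print(monitor.get_obs()['eef_pos'],monitor.get_obs()['wrist_force'])
E
```

```text
time_s: 17.2
eef_pos: [0.487, 0.0802, 0.054]
eef_rot: [0.001, 0.719, 0.695, 0.002]
wrist_force: [5.6, 7.7, 4.1]
opening: 0.113
time_s: 18.2
eef_pos: [0.4855, 0.0791, 0.1541]
eef_rot: [-0.0, 0.719, 0.695, -0.0]
wrist_force: [-0.2, 0.1, -0.5]
opening: 0.585
time_s: 19.08
eef_pos: [0.4056, 0.3087, 0.2129]
eef_rot: [0.0, 0.719, 0.695, -0.001]
wrist_force: [-0.6, 0.5, -0.3]
opening: 0.581
side collar_grip [(array([ 0.621 , -0.0546,  0.1151]), 0.63)]
side tray_handle [(array([0.4783, 0.0838, 0.0715]), 0.89)]
side tote [(array([0.5791, 0.0772, 0.022 ]), 0.59)]
side tote_place [(array([0.5767, 0.0804, 0.0224]), 0.64)]
side pullout [(array([6.038e-01, 7.470e-02, 2.000e-04]), 0.92)]
side tape_roll [(array([ 7.133e-01,  2.961e-01, -7.000e-04]), 0.86)]
side beam_clip [(array([ 0.3436,  0.3197, -0.0039]), 0.65)]
top collar_grip [(array([ 0.6204, -0.0565,  0.1149]), 0.57)]
top tray_handle [(array([0.4859, 0.0847, 0.0743]), 0.88)]
top tote [(array([0.5825, 0.0783, 0.0238]), 0.84)]
top tote_place [(array([0.5761, 0.0763, 0.0237]), 0.63)]
top pullout [(array([ 0.6008,  0.075 , -0.0014]), 0.79)]
top tape_roll [(array([ 0.7167,  0.2947, -0.0038]), 0.79)]
top beam_clip [(array([0.3422, 0.3203, 0.0006]), 0.58)]
[0.40591387 0.30913008 0.21329436] [0.2582469  0.25461524 0.36455186]
```

View pics/side5.png

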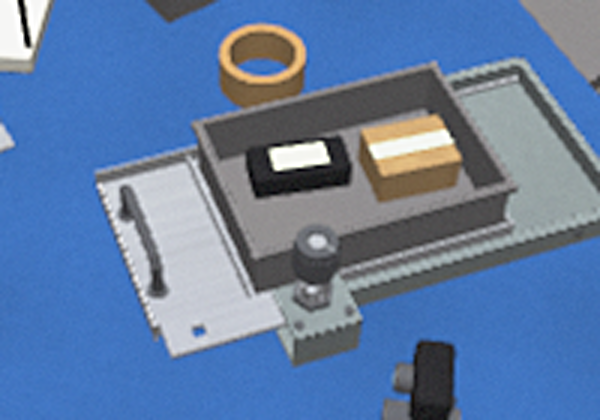

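View pics/top5.png

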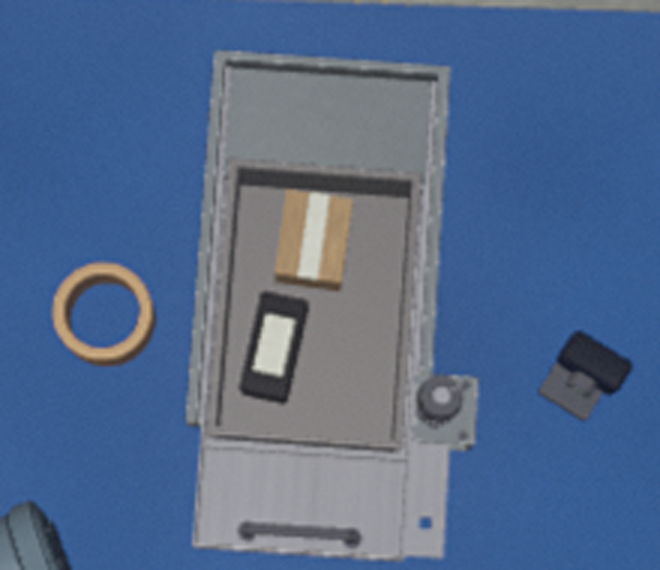

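The tray is fully out, with the handle bar at (140,240) in the side crop. The tote stands in it, the collar is still up (grip height 0.115 m), and the bystanders haven't moved.

```bash
python3 -c "
from h import *
print(order.hand_in())"
```

```text
the job is handed in; nothing more can be done
None
```

The tray is unlocked and pulled out to its stop, and I handed the job in at about 19 s on the robot's clock. No verdict was reported.

- **Lock:** I lifted the collar about 21 mm, turned it -60° and let it down. It seated at about 12.5 mm of lift, and later both cameras put its grip at about 115 mm high, so it is parked.
- **Tray:** I pulled it by the handle for about 118 mm of measured travel. At the stop the position no longer changed while the pull force rose to 25 N. I eased the pull off before letting go.
- **Tote and bystanders:** In the last pictures the tote stands in the tray with both items still in it. The tape roll and angle bracket are within about 4 mm of where they were first found, which is the measuring error. The camera looked unmoved in the pictures. I did not measure the router or mallet again, but the arm did not go near them after the first approach.
- **Disagreements:** The two cameras put the handle 7 mm apart in x (0.478 and 0.486 m); the tool's own 0.487 m agrees with the top camera. Two collar detections made while the gripper was over or beside it were clearly wrong, so I ignored them.

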